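Lock down the centrifuge for the drive

ROBOT

A 6-joint arm with a two-finger parallel gripper is mounted at the origin on the work surface. World frame = base frame: x ahead of the robot, y to its left, z up, the work surface at z = 0. Lengths are in mm, angles in rad, forces in N, time in s.
With the tool pointing down it reaches from about 350 to 775 mm from the base axis. Payload 7.3 kg.
Tool frame: the origin (TCP) lies between the finger pads; the fingertips stand 14 mm ahead of it and the grasp point (between the pads) lies 5 mm behind it; z points along the fingers, y is the line along which they close (so a half turn about z gives the same grasp; the last joint's range is limited). The gripper opens to 92 mm and grips with 3 to 60 N. Pads are 19 mm wide; open, the fingers measure 130 mm over their backs; the gripper's body (75 mm by 190 mm) begins 47 mm behind the grasp point.
Start: joints at [1.044, 0.342, 1.524, -0, 1.275, -0.146], TCP at [195.11, 487.417, 240.741] pointing down, gripper open.
Joint ranges: [-2.53, 2.53], [-0.77, 2.02], [0.04, 2.7], [-1, 4.14], [0.28, 2.66], [-3.11, 3.11]. Speed limits (rad/s): [2.57, 2.57, 3.14, 3.14, 3.14, 3.14].

INTERFACE

Orientations are given as [roll, pitch, yaw] about the fixed x, y, z axes, in that order (R = Rz(yaw) Ry(pitch) Rx(roll)).
In Python, from plant import get_obs, cams, close_job gives the robot as it stands. The module is installed in compiled form; this text tells all that it offers.
- The arm moves only by the shell command python3 -m creep 'ROWS'. ROWS is JSON, a list of rows, each an object of numbers: "hand": the opening, from 0 (shut) to 1 (fully open); "tx", "ty", "tz": the shift along the tool's x, y, z in m; "spin": the turn about the tool's z in degrees. In form: [{"hand": .., "tx": .., "ty": .., "tz": .., "spin": ..}, ...]. A call has 1 to 5 rows; each row shifts and turns the commanded pose from where the row before left it, along the tool's axes as they then stand; what a row does not reach is not made up. A row lasts 1/8 s, in which the tool goes at most 62.5 mm and 10.7 degrees, less where a joint would pass 70% of its speed; a pose out of reach is approached as far as the arm can. A call is refused whole if a number of a shift passes 0.0625 or a number of a turn 10.7, either way. A call with a gripper value outside its range is refused whole. The fingers move at their own pace and stop on an object; the grip force is fixed at half the most. Time passes only in rows, so rows that do not move let the fingers close. It gives the time, the measured TCP pose, the force, the opening and the grip force at its end, in the units of the state.
- get_obs(): the state, without advancing time (a new reading comes with each control period).
- cams.capture(name): name is "scene" or "top" or "wrist"; returns a dict with "color" (420x560x3 uint8, red, green, blue), "K" (3x3 intrinsics, pixels), "R" (3x3) and "t" (3): a world point X has camera coordinates R X + t. Camera axes: x right, y down, z forward; pixel columns grow to the right and rows downward; lengths in mm; the calibration is good to about 2 mm. A picture is of the moment at which its call begins. There is no depth.
- close_job(): hands the job in; it is judged then, once.
The state is a dict: "time": time; "joint_positions": joint angles; "dq": joint speeds; "tau": joint torques, N m; "tool_pos": TCP position; "tcp_rot": TCP orientation; "contact_force": force on the tool from outside, world axes, zero at the start; "moment": the same for the moment, N m; "grip_width": finger opening in mm; "finger_force": force on a finger pad.
Only numpy, scipy, OpenCV 4.12 (cv2) and the standard library are available. Lean on these libraries where they do the work, as an engineer would, in place of code of your own. Each camera call takes 0.05 s, during which the arm holds its last target. There are 200 camera calls.

TASK

The mobile laboratory is about to drive off and the centrifuge must be tied down. Of the three U-bolts standing on the bench take the one whose legs match the two holes of the bracket under the centrifuge's tie-down tube, lower it over the tube so that both legs go down their holes before you let go, and leave it sitting upright with both shoulders flat on the bracket. Leave the other two U-bolts in their stands.

Things in the scene. Friction and masses are not known exactly. Their poses are not given: they have to be found in the camera images.
- ubolt_mid_grip (a point): Middle U-bolt, the one that fits: upright U of 10 mm steel rod, legs 76 mm apart (centres), reaching 32 mm below two flat shoulders (26x44x5 mm) that rest on a slotted white stand, 40 mm high. Point: centre of the grey grip tab on the crown (30 wide in x, 14 thick in y, 40 tall), 58 mm above the shoulders' undersides; crown top 16 mm below it. x leg to leg, z up. 0.16 kg.
- ubolt_narrow_grip (a point): Narrowest U-bolt, not to be used: legs only 50 mm apart, otherwise the same as the middle one, in the same kind of stand (150x60x40 mm, slot 18 mm wide). Point: centre of its grip tab, 98 mm above the bench. x leg to leg, z up.
- ubolt_wide_grip (a point): Widest U-bolt, not to be used: legs 104 mm apart, otherwise the same as the middle one, in the same kind of stand (150x60x40 mm, slot 18 mm wide). Point: centre of its grip tab, 98 mm above the bench. x leg to leg, z up.
- bracket (a point): Fixed aluminium block 120x60x40 mm with two 24 mm square through holes, 76 mm apart along x. A 26 mm steel tube lies on it along y between the holes; tube top 26 mm above the block. Point: midway between the holes on the block's top, 40 mm above the bench; z up. Centrifuge body, 150 mm high, begins 160 mm away at -y. With the U-bolt seated its tab centre is 58 mm above this point.
Mind the look-alikes: they are no part of the job. What is shaped like the part that bears ubolt_mid_grip but green, orange or pink is not meant.

How it is judged:
By the outcome, as a careful person would: the job done as asked, in the order asked, and still so for the second after the job is handed in, with the robot touching nothing.
It also fails if it takes over 40 s, if anything falls off the work surface, if the arm or the gripper's body presses on something with over 40 N, if the wrist force passes 120 N, or if a joint passes its speed limit or range.

## Working session

There is one attempt and no reset: what is moved stays moved. The work goes in short steps, Python scripts to look and compute and a shell command to move; the robot and the scene stay as the last step left them, time stands still between calls to the robot, and variables do not carry over. Pictures are saved under pics/ and viewed, at most 10 in all, crops included, and the job is handed in when it is done.

```bash
mkdir -p pics; cat > h.py <<'E'
import numpy as np, cv2
from plant import get_obs, cams
def snap(n,f):
    c=cams.capture(n); cv2.imwrite('pics/'+f,c['color'][:,:,::-1]); np.savez('pics/'+f[:-4]+'.npz',**c); return c
def ray(c,u,v,z):
    K,R,t=[np.array(c[k],float) for k in('K','R','t')]
    d=R.T@np.linalg.solve(K,[u,v,1]); o=-R.T@t.ravel(); return o+d*(z-o[2])/d[2]
def proj(c,X):
    p=c['K']@(c['R']@np.array(X,float)+np.ravel(c['t'])); return p[:2]/p[2]
E
python3 - <<'E'
from h import *
a=snap('top','top1.png');b=snap('scene','scene1.png')
for c in(a,b): print(c['K'],-c['R'].T@np.ravel(c['t']))
o=get_obs();print(o['time'],o['tool_pos'],o['tcp_rot'],o['grip_width'])
E
```

```text
[[399.53048415   0.         283.70477312]
 [  0.         399.53048415 213.10540211]
 [  0.           0.           1.        ]] [ 430.00707957  198.86092049 1074.33731373]
[[421.74825507   0.         272.47893804]
 [  0.         421.74825507 207.80254674]
 [  0.           0.           1.        ]] [1449.40203307  -67.88502399  711.04572592]
0.1 [194.93767522 487.10369841 240.13885109] [-3.14026544e+00 -1.69412957e-04  2.76079604e+00] 91.83704310929228
```

View pics/top1.png

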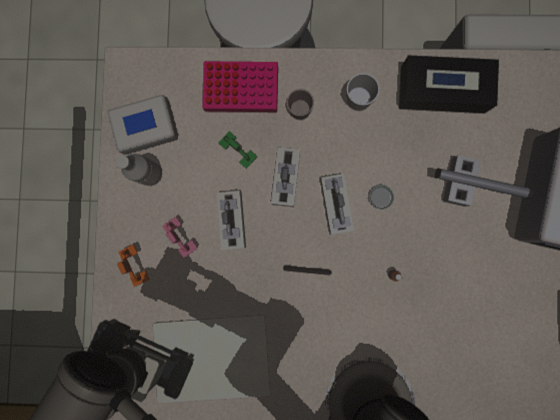

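View pics/scene1.png

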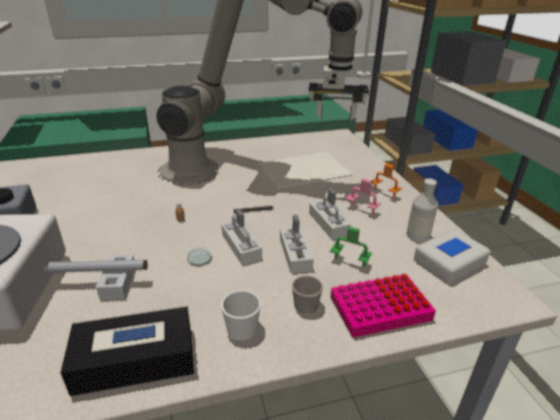

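The top view shows three grey U-bolts on white stands at about (231,219), (285,177) and (337,203). The coloured look-alikes are green (238,150), pink (180,236) and orange (133,265). The bracket is at (462,180), with the tube running right to the centrifuge. I'll enlarge the stands and the bracket to compare leg spacings.

```bash
python3 - <<'E'
from h import *
i=cv2.imread('pics/top1.png')
a=cv2.resize(i[140:255,210:360],None,fx=5,fy=5,interpolation=cv2.INTER_CUBIC)
cv2.imwrite('pics/c1.png',cv2.convertScaleAbs(a,alpha=1.5))
a=cv2.resize(i[140:220,425:540],None,fx=6.5,fy=6.5,interpolation=cv2.INTER_CUBIC)
cv2.imwrite('pics/c2.png',cv2.convertScaleAbs(a,alpha=1.5))
E
```

```text
(no output)
```

View pics/c1.png

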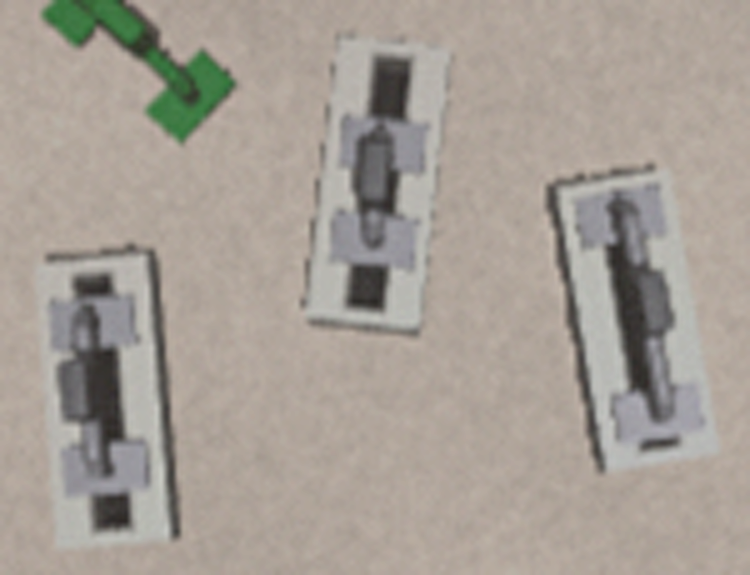

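View pics/c2.png

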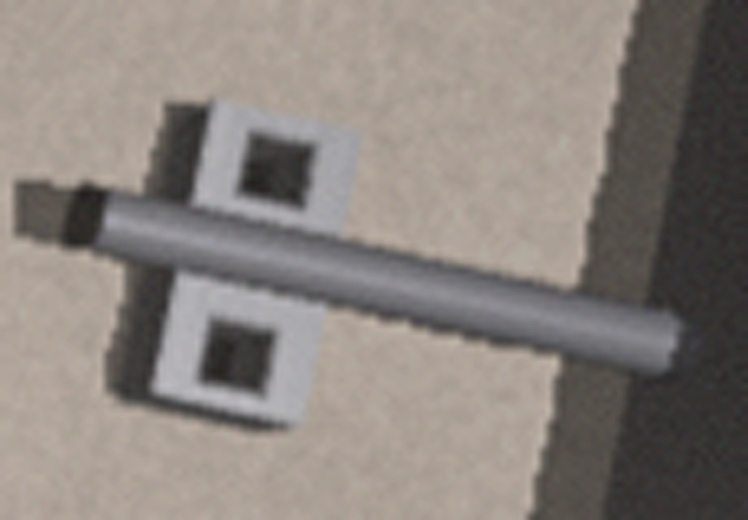

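The crops give these shoulder-centre separations:
- **Left stand:** (92,321) to (105,468), which is 29.5 px, or about 76 mm. This is the middle U-bolt.
- **Centre stand:** about 50 mm, so the narrow one.
- **Right stand:** about 103 mm, so the wide one.

The part I want is therefore the grey one at top pixel (231,219). The bracket holes are at crop (278,170) and (237,356).

```bash
cat > m.py <<'E'
from h import *
c=np.load('pics/top1.npz')
f=lambda x,y,s,x0,y0,z: ray(c,(x+.5)/s-.5+x0,(y+.5)/s-.5+y0,z)
def rep(n,a,b):
    d=a-b; print(n,a.round(1),b.round(1),'mid',((a+b)/2).round(1),'len',np.linalg.norm(d).round(1),'ang deg',np.degrees(np.arctan2(d[1],d[0])).round(2))
rep('mid',f(92,321,5,210,140,45),f(105,468,5,210,140,45))
rep('stand',f(98,254,5,210,140,40),f(117,541,5,210,140,40))
print('tab',f(74,390,5,210,140,118))
rep('holes',f(278,170,6.5,425,140,40),f(237,356,6.5,425,140,40))
rep('block',f(286,115,6.5,425,140,40),f(227,409,6.5,425,140,40))
rep('tube',f(92,216,6.5,425,140,66),f(675,345,6.5,425,140,66))
o=get_obs();print(o['tool_pos'],o['tcp_rot'],np.degrees(o['tcp_rot'][2]))
E
python3 m.py
```

```text
mid [508.1 379.   45. ] [432.  369.8  45. ] mid [470.  374.4  45. ] len 76.6 ang deg 6.91
stand [543.6 377.9  40. ] [394.4 363.2  40. ] mid [469.  370.5  40. ] len 150.0 ang deg 5.62
tab [469.02699727 373.87137831 118.        ]
holes [ 620.1 -235.8   40. ] [ 545.8 -219.8   40. ] mid [ 583.  -227.8   40. ] len 76.0 ang deg -12.17
block [ 642.2 -238.9   40. ] [ 524.8 -215.9   40. ] mid [ 583.5 -227.4   40. ] len 119.6 ang deg -11.11
tube [ 596.1 -154.    66. ] [ 550.6 -374.5   66. ] mid [ 573.4 -264.2   66. ] len 225.1 ang deg 78.34
[194.93767522 487.10369841 240.13885109] [-3.14026544e+00 -1.69412957e-04  2.76079604e+00] 158.18196138987705
```

```bash
python3 -m creep '[{"spin":-9.4,"hand":1},{"spin":-9.4,"hand":1},{"spin":-9.4,"hand":1},{"tx":-0.043,"ty":-0.024,"hand":1},{"tx":-0.043,"ty":-0.024,"hand":1}]'; python3 -m creep '[{"tx":-0.043,"ty":-0.024,"hand":1},{"tx":-0.043,"ty":-0.024,"hand":1},{"tx":-0.043,"ty":-0.024,"hand":1},{"tx":-0.043,"ty":-0.024,"hand":1},{"hand":1}]'
cat > d.py <<'E'
from h import *
import sys
def go(x,y,z,yaw):
    o=get_obs();p=np.array(o['tool_pos']);r=o['tcp_rot'];w=r[2]
    from scipy.spatial.transform import Rotation as Ro
    R=Ro.from_euler('xyz',r).as_matrix()
    print('t',o['time'],'p',p.round(1),'rpy',np.degrees(r).round(2),'w',round(o['grip_width'],1),'F',np.round(o['contact_force'],1))
    print('tool shift mm',(R.T@(np.array([x,y,z])-p)).round(1),'spin',round((np.degrees(w)-yaw+180)%360-180,2))
if __name__=='__main__': go(*map(float,sys.argv[1:]))
E
python3 d.py 469.5 373 93 186.5
python3 - <<'E'
from h import *
snap('wrist','w1.png')
E
```

```text
t 0.1 p [194.9 487.1 240.1] rpy [-1.7992e+02 -1.0000e-02  1.5818e+02] w 91.8 F [ 0.2 -0.9 -1. ]
tool shift mm [-297.3   -3.7  147.1] spin -28.32invalid input at $[0]: expected keys hand, tx, ty, tz, spin
invalid input at $[0]: expected keys hand, tx, ty, tz, spin
```

View pics/w1.png

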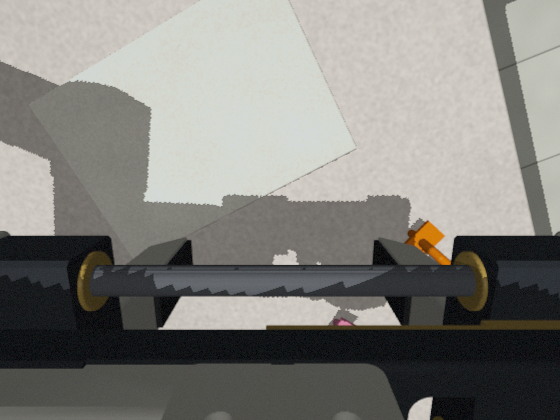

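The call was refused because every row needs all five keys, so the arm has not moved. The picture shows only the mat and an orange look-alike at the start pose. I'll resend with full rows.

```bash
python3 -m creep '[{"hand":1,"tx":0,"ty":0,"tz":0,"spin":-9.4},{"hand":1,"tx":0,"ty":0,"tz":0,"spin":-9.4},{"hand":1,"tx":0,"ty":0,"tz":0,"spin":-9.4},{"hand":1,"tx":-0.043,"ty":-0.024,"tz":0,"spin":0},{"hand":1,"tx":-0.043,"ty":-0.024,"tz":0,"spin":0}]'; python3 -m creep '[{"hand":1,"tx":-0.043,"ty":-0.024,"tz":0,"spin":0},{"hand":1,"tx":-0.043,"ty":-0.024,"tz":0,"spin":0},{"hand":1,"tx":-0.043,"ty":-0.024,"tz":0,"spin":0},{"hand":1,"tx":-0.043,"ty":-0.024,"tz":0,"spin":0},{"hand":1,"tx":0,"ty":0,"tz":0,"spin":0}]'
python3 d.py 469.5 373 93 186.5
python3 - <<'E'
from h import *
c=snap('wrist','w2.png'); print(proj(c,[469.5,373,98]),proj(c,[469.5,373,118]),-c['R'].T@np.ravel(c['t']))
E
```

```text
time: 0.78
tool_pos: [286.5, 448.9, 240.5]
tcp_rot: [-3.141, -0.0, -3.028]
contact_force: [-0.6, 0.2, 0.1]
grip_width: 91.6
finger_force: 0.0
time: 1.4
tool_pos: [470.2, 371.1, 239.7]
tcp_rot: [-3.141, -0.0, -3.034]
contact_force: [-0.2, 0.0, -0.6]
grip_width: 91.7
finger_force: 0.0
t 1.4 p [470.2 371.1 239.7] rpy [-1.7995e+02 -2.0000e-02 -1.7386e+02] w 91.7 F [-0.2  0.  -0.6]
tool shift mm [  0.4   2.1 146.7] spin -0.36
[285.3656316  200.23793793] [285.5766987  205.65196599] [404.52081824 363.39950395 384.29996241]
```

View pics/w2.png

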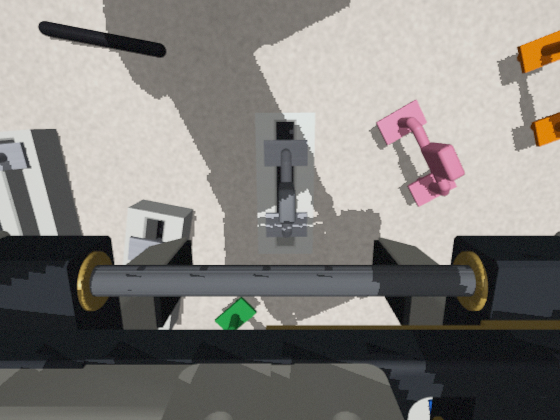

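The wrist view shows the grey tab at about (286,202), where it was predicted (285,203), and its axis is aligned with the tool. I'll descend and grip.

```bash
python3 -m creep '[{"hand":1,"tx":0,"ty":0.002,"tz":0.04,"spin":0},{"hand":1,"tx":0,"ty":0,"tz":0.04,"spin":0},{"hand":1,"tx":0,"ty":0,"tz":0.04,"spin":0},{"hand":1,"tx":0,"ty":0,"tz":0.027,"spin":0},{"hand":1,"tx":0,"ty":0,"tz":0,"spin":0}]'; python3 d.py 469.5 373 93 186.1;  python3 -m creep '[{"hand":0,"tx":0,"ty":0,"tz":0,"spin":0},{"hand":0,"tx":0,"ty":0,"tz":0,"spin":0},{"hand":0,"tx":0,"ty":0,"tz":0,"spin":0},{"hand":0,"tx":0,"ty":0,"tz":0,"spin":0},{"hand":0,"tx":0,"ty":0,"tz":0,"spin":0}]'
```

```text
time: 2.08
tool_pos: [464.8, 374.9, 91.8]
tcp_rot: [-3.14, -0.005, -3.029]
contact_force: [0.3, -0.6, -0.2]
grip_width: 91.7
finger_force: 0.0
t 2.075 p [464.8 374.9  91.8] rpy [-179.89   -0.28 -173.54] w 91.7 F [ 0.3 -0.6 -0.2]
tool shift mm [-4.4 -2.4 -1.2] spin 0.36
time: 2.7
tool_pos: [467.4, 375.0, 93.9]
tcp_rot: [3.141, 0.0, -3.03]
contact_force: [-0.1, 0.2, -0.5]
grip_width: 46.3
finger_force: 0.0
```

```bash
python3 -m creep '[{"hand":0,"tx":0,"ty":0,"tz":0,"spin":0},{"hand":0,"tx":0,"ty":0,"tz":0,"spin":0},{"hand":0,"tx":0,"ty":0,"tz":0,"spin":0},{"hand":0,"tx":0,"ty":0,"tz":0,"spin":0},{"hand":0,"tx":0,"ty":0,"tz":0,"spin":0}]'; python3 d.py 469.5 373 93 186.1
```

```text
time: 3.32
tool_pos: [467.2, 374.9, 93.5]
tcp_rot: [-3.141, -0.0, -3.03]
contact_force: [-0.8, -0.0, -0.9]
grip_width: 13.8
finger_force: 30.0
t 3.325 p [467.2 374.9  93.5] rpy [-1.7999e+02 -2.0000e-02 -1.7362e+02] w 13.8 F [-0.8 -0.  -0.9]
tool shift mm [-2.1 -2.1  0.5] spin 0.28
```

Gripped: opening 13.8 mm (tab is 14 mm) at 30 N. Now I'll lift.

```bash
python3 -m creep '[{"hand":0,"tx":0,"ty":0,"tz":-0.02,"spin":0},{"hand":0,"tx":0,"ty":0,"tz":-0.04,"spin":0},{"hand":0,"tx":0,"ty":0,"tz":-0.05,"spin":0},{"hand":0,"tx":0,"ty":0,"tz":-0.05,"spin":0},{"hand":0,"tx":0,"ty":0,"tz":0,"spin":0}]'; python3 -m creep '[{"hand":0,"tx":0,"ty":0,"tz":0,"spin":6},{"hand":0,"tx":0,"ty":0,"tz":0,"spin":6},{"hand":0,"tx":0,"ty":0,"tz":0,"spin":6},{"hand":0,"tx":0,"ty":0,"tz":0,"spin":0}]'; python3 d.py 583 -227.6 250 168.3
```

```text
time: 3.95
tool_pos: [468.8, 376.0, 258.3]
tcp_rot: [3.138, 0.008, -3.03]
contact_force: [-0.2, -0.6, -3.1]
grip_width: 13.9
finger_force: 30.0
time: 4.45
tool_pos: [466.8, 374.7, 252.2]
tcp_rot: [-3.14, -0.002, 2.94]
contact_force: [-0.3, -0.6, -1.0]
grip_width: 13.7
finger_force: 30.0
t 4.45 p [466.8 374.7 252.2] rpy [-1.7991e+02 -1.1000e-01  1.6843e+02] w 13.7 F [-0.3 -0.6 -1. ]
tool shift mm [-234.6 -566.8    2.7] spin 0.13
```

```bash
for k in 1 ; do python3 -m creep '[{"hand":0,"tx":-0.008,"ty":-0.02,"tz":0,"spin":0},{"hand":0,"tx":-0.016,"ty":-0.038,"tz":0,"spin":0},{"hand":0,"tx":-0.016,"ty":-0.038,"tz":0,"spin":0},{"hand":0,"tx":-0.016,"ty":-0.038,"tz":0,"spin":0},{"hand":0,"tx":-0.016,"ty":-0.038,"tz":0,"spin":0}]'; done; python3 -m creep '[{"hand":0,"tx":-0.016,"ty":-0.038,"tz":0,"spin":0},{"hand":0,"tx":-0.016,"ty":-0.038,"tz":0,"spin":0},{"hand":0,"tx":-0.016,"ty":-0.038,"tz":0,"spin":0},{"hand":0,"tx":-0.016,"ty":-0.038,"tz":0,"spin":0},{"hand":0,"tx":-0.016,"ty":-0.038,"tz":0,"spin":0}]'; python3 -m creep '[{"hand":0,"tx":-0.016,"ty":-0.038,"tz":0,"spin":0},{"hand":0,"tx":-0.016,"ty":-0.038,"tz":0,"spin":0},{"hand":0,"tx":-0.016,"ty":-0.038,"tz":0,"spin":0},{"hand":0,"tx":-0.008,"ty":-0.02,"tz":0,"spin":0},{"hand":0,"tx":0,"ty":0,"tz":0,"spin":0}]'; python3 d.py 583 -227.6 250 168.3
```

```text
time: 5.08
tool_pos: [503.0, 189.5, 253.5]
tcp_rot: [-3.141, -0.0, 2.94]
contact_force: [0.8, -0.2, -2.1]
grip_width: 13.9
finger_force: 30.0
time: 5.7
tool_pos: [542.7, -12.6, 253.5]
tcp_rot: [-3.141, -0.0, 2.94]
contact_force: [0.7, 1.0, -1.8]
grip_width: 13.9
finger_force: 30.0
time: 6.32
tool_pos: [570.6, -154.2, 253.2]
tcp_rot: [3.141, -0.001, 2.937]
contact_force: [0.0, 0.2, -1.7]
grip_width: 13.6
finger_force: 30.0
t 6.325 p [ 570.6 -154.2  253.2] rpy [ 1.7998e+02 -5.0000e-02  1.6828e+02] w 13.6 F [ 0.   0.2 -1.7]
tool shift mm [-27.  -69.4   3.2] spin -0.02
```

```bash
python3 -m creep '[{"hand":0,"tx":-0.013,"ty":-0.035,"tz":0.02,"spin":0},{"hand":0,"tx":-0.013,"ty":-0.035,"tz":0.025,"spin":0},{"hand":0,"tx":0,"ty":0,"tz":0,"spin":0},{"hand":0,"tx":0,"ty":0,"tz":0,"spin":0}]'; python3 d.py 582 -227.6 93 168.3
python3 - <<'E'
from h import *
c=snap('wrist','w3.png'); a=snap('top','top3.png')
i=cv2.imread('pics/top3.png')[120:230,420:540]
j=cv2.resize(i,(540,495),interpolation=cv2.INTER_CUBIC)
w=cv2.imread('pics/w3.png')[60:300,160:400]
cv2.imwrite('pics/m3.png',cv2.convertScaleAbs(np.hstack([cv2.resize(w,(400,400)),cv2.resize(j,(400,400))]),alpha=1.5))
for s in(38,-38):
  t=np.radians(-11.7);print('hole wrist px',proj(c,[583.2+s*np.cos(t),-227.6+s*np.sin(t),40]))
E
```

```text
time: 6.82
tool_pos: [582.5, -225.2, 209.0]
tcp_rot: [3.141, -0.0, 2.94]
contact_force: [-0.2, 0.4, -1.4]
grip_width: 13.7
finger_force: 30.0
t 6.825 p [ 582.5 -225.2  209. ] rpy [ 1.7995e+02 -1.0000e-02  1.6844e+02] w 13.7 F [-0.2  0.4 -1.4]
tool shift mm [ -0.   -2.6 116. ] spin 0.14
hole wrist px [280.39044453 232.77647811]
hole wrist px [280.41800028 155.60684035]
```

View pics/m3.png

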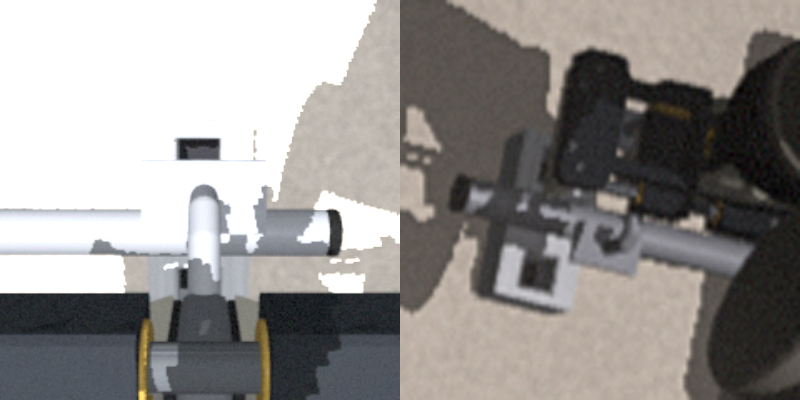

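The wrist half shows the near hole at about (279,149) full frame, with the shoulder's outer edge at row 156 and the U centred at column 282.5. The U therefore needs to go about 3 mm further to -y. Next I'll check the in-hand offset along x.

```bash
python3 - <<'E'
from h import *
c=np.load('pics/w3.npz'); p=np.array([582.5,-225.2]); t=np.radians(168.44-180); e=np.array([np.cos(t),np.sin(t)])
for o in(0,2,4):
  for z in(156,161): print(o,z,proj(c,[*(p+e*(o-51)),z]).round(1))
# tab offset inferred, hole inferred
q=ray(c,278.8,149,40);print('x of ray at hole',q)
a=np.load('pics/top3.npz')
# top view: lower hole centre crop(537,272), shoulder centre crop(606,248)
g=lambda x,y,z:ray(a,420+((x-400)+.5)*120/400-.5,120+(y+.5)*110/400-.5,z)
h=g(537,272,40);s=g(606,248,161);print('hole',h,'shoulder',s,'expected hole',[583.2-38*.979,-227.6+38*.203],'shoulder for o=0',p-38*e)
E
```

```text
0 156 [283.2 149.7]
0 161 [283.2 150.4]
2 156 [283.2 153.2]
2 161 [283.2 153.9]
4 156 [283.2 156.6]
4 161 [283.2 157.4]
x of ray at hole [ 539.70605813 -220.13472896   40.        ]
hole [ 545.59000355 -219.03671527   40.        ] shoulder [ 548.0384056 -216.3321932  161.       ] expected hole [545.998, -219.886] shoulder for o=0 [ 545.27081519 -217.58502801]
```

```bash
python3 -m creep '[{"hand":0,"tx":0.002,"ty":-0.0026,"tz":0,"spin":0},{"hand":0,"tx":0,"ty":0,"tz":0.025,"spin":0},{"hand":0,"tx":0,"ty":0,"tz":0.025,"spin":0},{"hand":0,"tx":0,"ty":0,"tz":0.02,"spin":0},{"hand":0,"tx":0,"ty":0,"tz":0,"spin":0}]';python3 -m creep '[{"hand":0,"tx":0,"ty":0,"tz":0,"spin":0},{"hand":0,"tx":0,"ty":0,"tz":0,"spin":0}]'; python3 d.py 580.2 -227.2 93.5 168.3
python3 - <<'E'
from h import *
c=snap('wrist','w4.png'); a=snap('scene','s4.png')
i=cv2.imread('pics/s4.png')[225:325,30:180]
w=cv2.imread('pics/w4.png')[60:300,160:400]
cv2.imwrite('pics/m4.png',np.hstack([cv2.resize(w,(320,320)),cv2.resize(i,(480,320),interpolation=cv2.INTER_CUBIC)]))
E
```

```text
time: 7.55
tool_pos: [579.2, -227.9, 137.7]
tcp_rot: [3.141, -0.003, 2.939]
contact_force: [0.0, 0.8, -1.9]
grip_width: 13.9
finger_force: 30.0
time: 7.8
tool_pos: [580.6, -228.9, 140.1]
tcp_rot: [-3.141, 0.002, 2.939]
contact_force: [-0.4, 1.1, -1.4]
grip_width: 13.8
finger_force: 30.0
t 7.8 p [ 580.6 -228.9  140.1] rpy [-1.7997e+02  1.3000e-01  1.6839e+02] w 13.8 F [-0.4  1.1 -1.4]
tool shift mm [ 0.9  1.6 46.6] spin 0.09
```

View pics/m4.png

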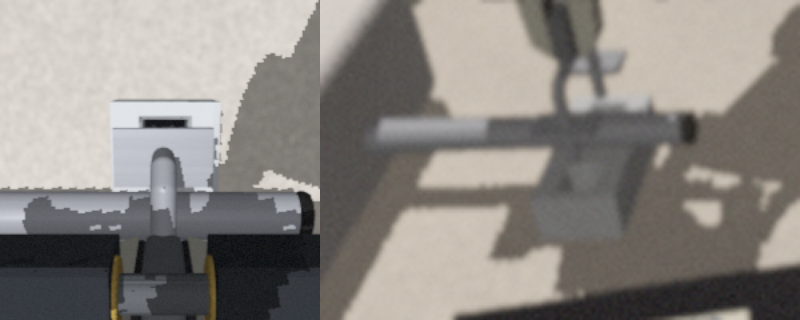

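```bash
python3 - <<'E'
from h import *
c=np.load('pics/w4.npz'); p=np.array([580.6,-228.9]); t=np.radians(-11.6); e=np.array([np.cos(t),np.sin(t)]);n=np.array([-e[1],e[0]])
for nm,u,v,z,d in(('hole outer',283,148.5,40,50),('block edge',283,60+101/1.333,40,60),('shoulder bottom edge',283,156,87,51),('shoulder top edge',283,156,92,51)):
  q=ray(c,u,v,z)[:2]-p; print(nm,'centre along e rel TCP',(q@e+d).round(1),'n',(q@n).round(1))
E
```

```text
hole outer centre along e rel TCP 1.9 n -0.1
block edge centre along e rel TCP 2.8 n -0.1
shoulder bottom edge centre along e rel TCP 3.8 n -0.2
shoulder top edge centre along e rel TCP 3.3 n -0.2
```

Alignment is within about 1 mm, and the holes allow ±7 mm. I'll lower it.

```bash
python3 -m creep '[{"hand":0,"tx":0.001,"ty":0,"tz":0.01,"spin":0},{"hand":0,"tx":0,"ty":0,"tz":0.01,"spin":0},{"hand":0,"tx":0,"ty":0,"tz":0.01,"spin":0},{"hand":0,"tx":0,"ty":0,"tz":0,"spin":0},{"hand":0,"tx":0,"ty":0,"tz":0,"spin":0}]'; python3 d.py 580.2 -228 93.5 168.3
```

```text
time: 8.52
tool_pos: [579.2, -228.5, 108.7]
tcp_rot: [3.142, 0.0, 2.939]
contact_force: [-0.2, -0.1, -0.6]
grip_width: 14.1
finger_force: 30.0
t 8.525 p [ 579.2 -228.5  108.7] rpy [1.8000e+02 1.0000e-02 1.6838e+02] w 14.1 F [-0.2 -0.1 -0.6]
tool shift mm [-0.9  0.7 15.2] spin 0.08
```

```bash
python3 -m creep '[{"hand":0,"tx":0,"ty":0,"tz":0.006,"spin":0},{"hand":0,"tx":0,"ty":0,"tz":0.005,"spin":0},{"hand":0,"tx":0,"ty":0,"tz":0.003,"spin":0},{"hand":0,"tx":0,"ty":0,"tz":0,"spin":0},{"hand":0,"tx":0,"ty":0,"tz":0,"spin":0}]'; python3 -m creep '[{"hand":0,"tx":0,"ty":0,"tz":0.001,"spin":0},{"hand":0,"tx":0,"ty":0,"tz":0,"spin":0},{"hand":0,"tx":0,"ty":0,"tz":0,"spin":0}]'
```

```text
time: 9.15
tool_pos: [579.2, -228.5, 94.8]
tcp_rot: [-3.142, 0.0, 2.939]
contact_force: [0.1, -0.6, -1.9]
grip_width: 13.8
finger_force: 30.0
time: 9.52
tool_pos: [579.1, -228.5, 93.8]
tcp_rot: [3.142, 0.0, 2.939]
contact_force: [-0.5, -0.7, -1.4]
grip_width: 13.6
finger_force: 30.0
```

No contact yet. I'll go down in small steps until the force shows it is seated.

```bash
python3 -m creep '[{"hand":0,"tx":0,"ty":0,"tz":0.001,"spin":0},{"hand":0,"tx":0,"ty":0,"tz":0,"spin":0},{"hand":0,"tx":0,"ty":0,"tz":0,"spin":0}]'; python3 -m creep '[{"hand":0,"tx":0,"ty":0,"tz":0.0005,"spin":0},{"hand":0,"tx":0,"ty":0,"tz":0,"spin":0},{"hand":0,"tx":0,"ty":0,"tz":0,"spin":0}]'
```

```text
time: 9.9
tool_pos: [579.2, -228.6, 93.5]
tcp_rot: [-3.141, 0.001, 2.939]
contact_force: [-1.3, 0.6, 6.1]
grip_width: 14.2
finger_force: 30.0
time: 10.28
tool_pos: [579.2, -228.6, 93.5]
tcp_rot: [-3.141, 0.001, 2.939]
contact_force: [-2.9, 0.6, 8.4]
grip_width: 13.8
finger_force: 30.0
```

Contact at the expected height with about 10 N, so it is seated. I'll release.

```bash
python3 -m creep '[{"hand":0.3,"tx":0,"ty":0,"tz":0,"spin":0},{"hand":0.6,"tx":0,"ty":0,"tz":0,"spin":0},{"hand":0.6,"tx":0,"ty":0,"tz":0,"spin":0},{"hand":0.6,"tx":0,"ty":0,"tz":0,"spin":0},{"hand":0.6,"tx":0,"ty":0,"tz":0,"spin":0}]'; python3 -m creep '[{"hand":0.6,"tx":0,"ty":0,"tz":-0.02,"spin":0},{"hand":0.6,"tx":0,"ty":0,"tz":-0.04,"spin":0},{"hand":0.6,"tx":0,"ty":0,"tz":-0.05,"spin":0},{"hand":0.6,"tx":0.05,"ty":0.03,"tz":-0.03,"spin":0},{"hand":0.6,"tx":0.05,"ty":0.05,"tz":0,"spin":0}]'; python3 -m creep '[{"hand":0.6,"tx":0.03,"ty":0.06,"tz":0,"spin":0},{"hand":0.6,"tx":0,"ty":0.06,"tz":0,"spin":0},{"hand":0.6,"tx":0,"ty":0.06,"tz":0,"spin":0},{"hand":0.6,"tx":0,"ty":0,"tz":0,"spin":0}]'
python3 - <<'E'
from h import *
a=snap('scene','s5.png'); b=snap('top','t5.png')
i=cv2.imread('pics/s5.png')[205:325,30:180]
w=cv2.imread('pics/t5.png')[130:230,420:520]
cv2.imwrite('pics/m5.png',cv2.convertScaleAbs(np.hstack([cv2.resize(w,(320,320),interpolation=cv2.INTER_CUBIC),cv2.resize(i,(400,320),interpolation=cv2.INTER_CUBIC)]),alpha=1.4))
E
```

```text
time: 10.9
tool_pos: [579.1, -228.5, 92.1]
tcp_rot: [3.141, -0.0, 2.939]
contact_force: [0.3, -0.7, -0.0]
grip_width: 54.4
finger_force: 0.0
time: 11.52
tool_pos: [503.8, -139.0, 233.1]
tcp_rot: [-3.141, 0.005, 2.937]
contact_force: [1.1, 0.3, 0.3]
grip_width: 55.4
finger_force: 0.0
time: 12.02
tool_pos: [511.9, 42.9, 231.0]
tcp_rot: [3.141, 0.0, 2.945]
contact_force: [-0.4, -0.8, -0.2]
grip_width: 55.0
finger_force: 0.0
```

View pics/m5.png

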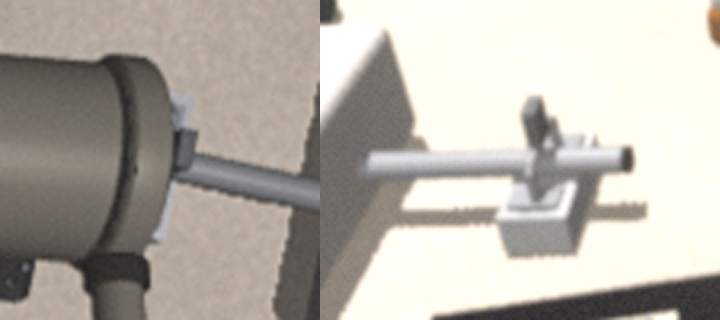

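The scene half shows the U straddling the tube, with its shoulder flat on the block at crop (540,195) and the tab at crop (535,120). I'll check the tab against the seated pose, then hand in.

```bash
python3 - <<'E'
from h import *
from plant import close_job
c=np.load('pics/s5.npz')
q=proj(c,[583.2,-227.6,98]); s=np.array([400/150,320/120]); e=(q-[30,205])*s+[320,0]; print('tab expected crop',e)
if np.hypot(*(e-[535,120]))<15: print(close_job())
E
```

```text
tab expected crop [534.56108606 120.62647301]
the job is handed in; nothing more can be done
None
```

The middle U-bolt (76 mm legs) is seated upright over the tie-down tube, both legs in their holes before release; the other two were left in their stands, and the job was handed in at about 12 s.

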